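# Lay the filter-coffee set

### The arm

A 6-joint arm with a two-finger parallel gripper is mounted at the origin on the work surface. World frame = base frame: x ahead of the robot, y to its left, z up, the work surface at z = 0. Lengths are in m, angles in degrees, forces in N, time in s.
With the tool pointing down it reaches from about 0.35 to 0.875 m from the base axis. Payload 4.2 kg.
Tool frame: the origin (TCP) lies at the centre of the arm's flange, where the gripper is bolted on; the fingertips stand 182 mm ahead of it and the grasp point (between the pads) lies 164 mm ahead of it (r.nose_length is the distance from the TCP to the fingertips, in m); z points along the fingers, y is the line along which they close (so a half turn about z gives the same grasp; the last joint's range is limited). The gripper opens to 87 mm and grips with 3 to 60 N. Pads are 19 mm wide; open, the fingers measure 117 mm over their backs; the gripper's body (75 mm by 190 mm) begins 51 mm behind the grasp point.
Start: joints at [-52.735, 22.042, 0.453, 0, -68.411, -14.817], TCP at [0.239, -0.578, 0.405] pointing down, gripper open.
Joint ranges: [-179.83, 179.83], [-69.29, 118.12], [-61.27, 80.66], [-181.25, 117.63], [-171.15, -9.14], [-177.46, 177.46]. Speed limits (degrees/s): [159.86, 159.86, 180, 180, 180, 180].

### API

Orientations are given as a 3x3 rotation matrix whose columns are the frame's x, y, z axes.
In Python, from station import r, vision gives the robot as it stands. The module is installed in compiled form; this text tells all that it offers.
- The arm moves only by the shell command python3 -m creep 'ROWS'. ROWS is JSON, a list of rows, each a list of 7 numbers: the opening, from -1 (shut) to 1 (fully open), then the shift along the tool's x, y, z in mm, then the turn, a rotation vector about the tool's x, y, z in degrees. A call has 1 to 8 rows; each row is the pose to reach, as a shift and turn from the pose commanded when the call began, along the tool's axes at that moment; what a row does not reach only later rows make up. A row lasts 1/12 s, in which the tool goes at most 41.7 mm and 7.16 degrees, less where a joint would pass 70% of its speed; a pose out of reach is approached as far as the arm can. A call with a gripper value outside its range is refused whole. The fingers move at their own pace and stop on an object; the grip force is fixed at half the most. Time passes only in rows, so rows that repeat a pose let the fingers close. It gives the time, the measured TCP pose, the force, the opening and the grip force at its end, in the units of the state.
- r.sense(): the state, without advancing time (a new reading comes with each control period).
- vision.capture(name): name is "scene" or "top"; returns (picture, depth): 384x512x3 uint8, red, green, blue; 384x512 float32, m along the optical axis (not along the pixel's ray), 0 where there is no reading.
- vision.camera_model(name): a dict with "vertical_fov" (degrees; the focal length in pixels is half the picture's height over the tangent of half this angle, whatever the lens; pixels are square), "cx", "cy" (the principal point, pixels), "extrinsics" (4x4, takes a point from camera to world coordinates). Camera axes: x right, y down, z forward; pixel columns grow to the right and rows downward; lengths in m; the calibration is good to about 2 mm. A picture is of the moment at which its call begins. camera_model takes no time and is no camera call.
- r.finish_job(): hands the job in; it is judged then, once.
Trained networks look in the newest picture that a camera, given by its name, has taken for a name from the list of things; names that differ only in an ending like _2 or _b are one class to them, and where a whole thing is asked for, a point or a joint stands for the part that bears it (a point fixed in the world has none). Each returns a list of dicts, best first, with "conf" (0 to 1); they miss things now and then, are a little off and sometimes report something else, mostly with a low value. They report only what shows in the picture. A call takes as long as a camera call. They do not tell look-alikes from the thing itself.
- vision.find_in(camera, thing): "uv" ([column, row] in pixels, amid what is visible of it).
- vision.cut_out(camera, thing): "region" (384x512 bool, what is visible of it) and "uv" ([column, row] in pixels, amid what is visible of it).
The state is a dict: "time_s": time; "joints": joint angles; "joint_velocities": joint speeds; "effort": joint torques, N m; "tcp_pos": TCP position; "ee_rot": TCP orientation; "wrist_force": force on the tool from outside, world axes, zero at the start; "moment": the same for the moment, N m; "gripper_width": opening from 0.0 (shut) to 1.0 (fully open); "gripper_force": force on a finger pad.
Only numpy, scipy, OpenCV 4.12 (cv2) and the standard library are available. Lean on these libraries where they do the work, as an engineer would, in place of code of your own. Each camera call takes 0.05 s, during which the arm holds its last target. There are 200 camera calls.

### The job

Get the filter-coffee things ready: stand each steel tumbler upright in the middle of the davara of its own size (small in small, medium in medium, large in large), and put the lid back on the coffee filter so that it sits flat on the rim. Set each one down rather than dropping it, and leave the blue bowl and the plastic tub where they are.

Things in the scene. Friction and masses are not known exactly. Their poses are not given: they have to be found in the camera images.
- tumbler_small: the small one of three open stainless-steel coffee tumblers: a round thin-walled beaker, 70 mm tall, 38 mm across at the foot widening to 42 mm just below the mouth, with a rolled lip 48 mm across in the top 6 mm; about 60 g. It starts standing upright on the counter. Origin: centre of its underside; z: up, along its axis, to the mouth.
- davara_small: the small one of three davaras: the low, flat-bottomed open steel bowl with a wide flat lip in which a coffee tumbler stands; 24 mm tall, lip 90 mm across, side wall 74 mm across outside and about 68 mm inside, inner floor 3 mm above its underside; about 78 g, loose on the counter. Belongs with the small tumbler. Origin: centre of its underside; z: up.
- tumbler_medium: the medium one of three open stainless-steel coffee tumblers: a round thin-walled beaker, 86 mm tall, 46 mm across at the foot widening to 50 mm just below the mouth, with a rolled lip 56 mm across in the top 6 mm; about 85 g. It starts standing upright on the counter. Origin: centre of its underside; z: up, along its axis, to the mouth.
- davara_medium: the medium one of three davaras: the low, flat-bottomed open steel bowl with a wide flat lip in which a coffee tumbler stands; 32 mm tall, lip 112 mm across, side wall 92 mm across outside and about 86 mm inside, inner floor 3 mm above its underside; about 111 g, loose on the counter. Belongs with the medium tumbler. Origin: centre of its underside; z: up.
- tumbler_large: the large one of three open stainless-steel coffee tumblers: a round thin-walled beaker, 102 mm tall, 54 mm across at the foot widening to 58 mm just below the mouth, with a rolled lip 64 mm across in the top 6 mm; about 115 g. It starts standing upright on the counter. Origin: centre of its underside; z: up, along its axis, to the mouth.
- davara_large: the large one of three davaras: the low, flat-bottomed open steel bowl with a wide flat lip in which a coffee tumbler stands; 40 mm tall, lip 132 mm across, side wall 110 mm across outside and about 104 mm inside, inner floor 3 mm above its underside; about 150 g, loose on the counter. Belongs with the large tumbler. Origin: centre of its underside; z: up.
- filter_lid: the coffee filter's lid: a steel disc 82 mm across with a black knob standing up from its middle (18 mm across, from 12 to 35 mm above the lid's lowest point). Under the disc is a round step 56 mm across and 6 mm deep that drops into the filter's mouth; the disc's rim then rests on the filter's edge. It starts lying on the counter on that step, knob up; about 60 g. Origin: centre of the underside of the step, its lowest point; z: up, to the knob.
- coffee_filter: South Indian coffee filter: a tall steel cylinder of two nested vessels, 140 mm tall, the lower half 80 mm across, the upper half 74 mm, with a bead 85 mm across where they meet, open at the top (mouth 69 mm across inside), a perforated press disc with a short stem down inside (top of the stem 24 mm below the mouth). About 420 g, standing loose on the counter. When its lid is seated, the lid's origin is 134 mm above the filter's origin. Origin: centre of its underside; z: up.
- bowl: bystander: blue ceramic bowl, 116 mm across, 50 mm tall, standing among the coffee things. Origin: centre of its underside.
- tub: bystander: closed round plastic tub, off-white, 102 mm across its lid, 62 mm tall, standing among the coffee things. Origin: centre of its underside.
Not all that is in view belongs to the job. What is shaped like the tumbler_medium but pink or yellow is not meant.

How it is judged:
By the outcome, as a careful person would: the job done as asked, in the order asked, and still so for the second after the job is handed in, with the robot touching nothing.
It also fails if it takes over 128 s, if anything falls off the work surface, if the arm or the gripper's body presses on something with over 40 N, if the wrist force passes 120 N, or if a joint passes its speed limit or range.

## Working session

There is one attempt and no reset: what is moved stays moved. The work goes in short steps, Python scripts to look and compute and a shell command to move; the robot and the scene stay as the last step left them, time stands still between calls to the robot, and variables do not carry over. Pictures are saved under pics/ and viewed, at most 14 in all, crops included, and the job is handed in when it is done.

```bash
mkdir -p pics; cat > h.py <<'E'
import numpy as np, cv2
from station import r, vision
def cap(n):
    p,d=vision.capture(n); return p,d
def pts(n,d):
    m=vision.camera_model(n); f=192/np.tan(np.radians(m["vertical_fov"]/2))
    v,u=np.mgrid[0:384,0:512]
    P=np.stack([(u-m["cx"])/f*d,(v-m["cy"])/f*d,d],-1)
    E=np.array(m["extrinsics"]); return P@E[:3,:3].T+E[:3,3]
def save(n,p): cv2.imwrite("pics/"+n+".png",p[...,::-1])
E
python3 - <<'E'
from h import *
import json
for n in("top","scene"):
    p,d=cap(n); save(n+"0",cv2.resize(p,(768,576))); W=pts(n,d)
    m=vision.camera_model(n); print(n,m["vertical_fov"],np.round(m["extrinsics"],2).tolist())
    for t in "tumbler_small davara_small tumbler_medium davara_medium tumbler_large davara_large filter_lid coffee_filter bowl tub".split():
        for o in vision.cut_out(n,t)[:4]:
            q=W[o["region"]&(d>0)]
            zt=np.percentile(q[:,2],97); k=q[q[:,2]>zt-.008]
            print(t,round(o["conf"],2),np.round(o["uv"]),"ztop %.3f"%zt,"mid",np.round((k.max(0)+k.min(0))/2,3)[:2],"ext",np.round(np.ptp(k,0),3)[:2])
s=r.sense();print(s["time_s"],np.round(s["ee_rot"],3).tolist(),s["gripper_width"])
E
```

```text
top 44.17404791784231 [[-0.02, -1.0, 0.07, 0.38], [-1.0, 0.02, 0.01, 0.05], [-0.01, -0.07, -1.0, 1.58], [0.0, 0.0, 0.0, 1.0]]
davara_small 0.9 [297. 144.] ztop 0.026 mid [ 0.638 -0.084] ext [0.085 0.086]
tumbler_medium 0.85 [147. 224.] ztop 0.087 mid [0.39  0.418] ext [0.051 0.055]
tumbler_medium 0.65 [114. 193.] ztop 0.086 mid [0.493 0.524] ext [0.045 0.055]
tumbler_medium 0.55 [145. 190.] ztop 0.086 mid [0.491 0.419] ext [0.051 0.053]
davara_medium 0.9 [351. 153.] ztop 0.034 mid [ 0.595 -0.264] ext [0.107 0.109]
tumbler_large 0.55 [306. 200.] ztop 0.102 mid [ 0.452 -0.107] ext [0.054 0.057]
davara_large 0.92 [240. 148.] ztop 0.042 mid [0.627 0.102] ext [0.13  0.125]
filter_lid 0.92 [196. 228.] ztop 0.033 mid [0.369 0.259] ext [0.016 0.013]
filter_lid 0.26 [357. 223.] ztop 0.067 mid [ 0.379 -0.263] ext [0.096 0.099]
coffee_filter 0.64 [410. 175.] ztop 0.139 mid [ 0.507 -0.43 ] ext [0.071 0.072]
bowl 0.66 [188. 165.] ztop 0.051 mid [0.579 0.278] ext [0.112 0.111]
tub 0.77 [359. 224.] ztop 0.067 mid [ 0.381 -0.264] ext [0.099 0.097]
scene 54.03911971489184 [[-0.28, 0.71, -0.65, 1.32],
[... 614 characters left out ...]
 [0.108 0.113]
tumbler_large 0.6 [211. 166.] ztop 0.102 mid [ 0.452 -0.108] ext [0.066 0.065]
tumbler_large 0.19 [372. 211.] ztop 0.087 mid [0.492 0.419] ext [0.057 0.054]
davara_large 0.86 [262. 225.] ztop 0.041 mid [0.628 0.099] ext [0.132 0.128]
filter_lid 0.85 [324. 183.] ztop 0.034 mid [0.372 0.259] ext [0.018 0.015]
coffee_filter 0.68 [121. 162.] ztop 0.139 mid [ 0.511 -0.428] ext [0.076 0.078]
bowl 0.65 [325. 182.] ztop 0.034 mid [0.372 0.259] ext [0.018 0.015]
bowl 0.63 [319. 222.] ztop 0.051 mid [0.58  0.278] ext [0.115 0.112]
tub 0.9 [180. 155.] ztop 0.064 mid [ 0.383 -0.263] ext [0.102 0.098]
1.1 [[-0.924, -0.382, -0.0], [-0.382, 0.924, -0.0], [0.0, -0.0, -1.0]] 0.9985043368273326
```

View pics/scene0.png

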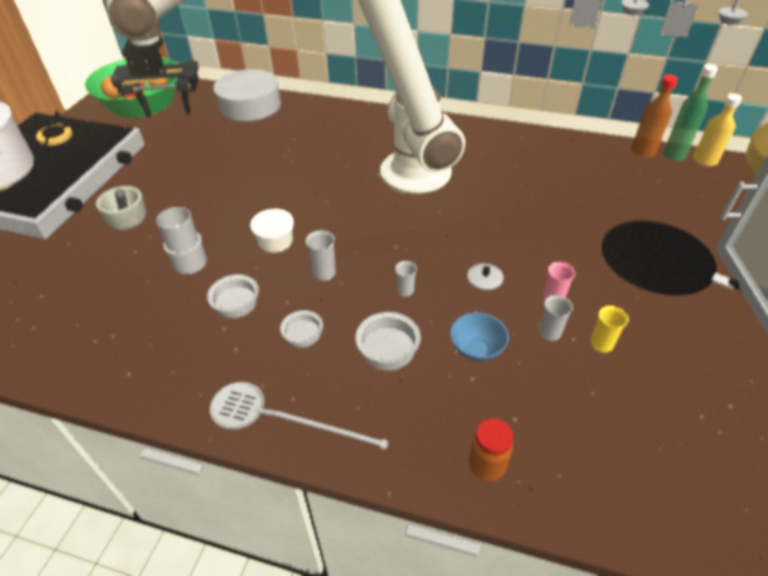

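View pics/top0.png

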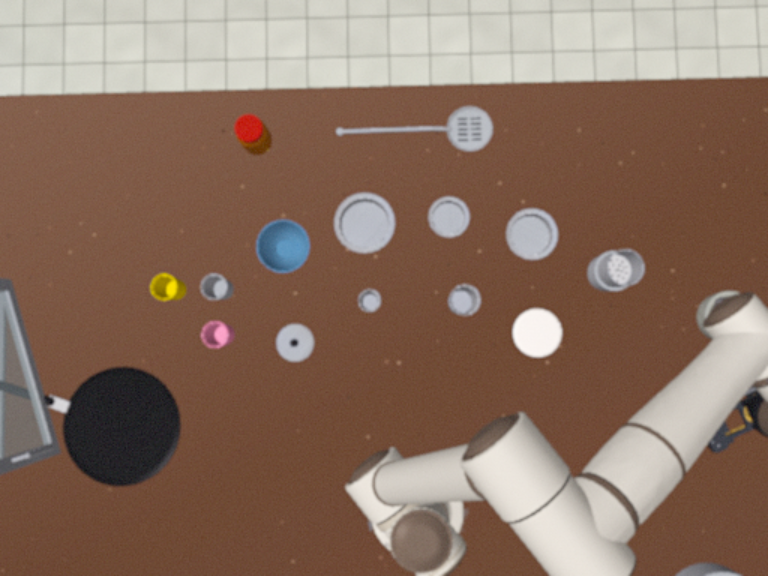

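```bash
python3 - <<'E'
from h import *
p=cv2.imread("pics/scene0.png")
c=p[240:390,480:680]; cv2.imwrite("pics/crop.png",cv2.resize(c,(800,600)))
E
```

```text
(no output)
```

View pics/crop.png

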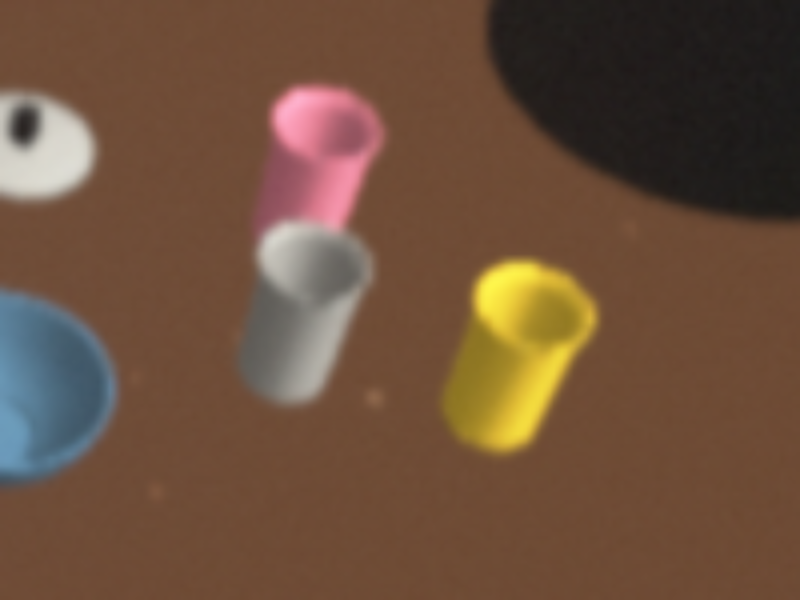

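Scene picture: steel tumblers sit at pixels (native) large (211,166), small (269,186) and medium (371,212).
- **Candidates for tumbler_medium:** steel (371,212), pink (373,184), yellow (406,215). The crop confirms steel at world (0.492, 0.418).
- **Davaras:** medium (154,202), small (199,217), large (262,225).
- **Lid and filter:** lid (324,183). Filter (121,162), not the short vessel at (81,138).

I start by going above the small tumbler with the tool squared up.

```bash

python3 -m creep '[[1,-186,215,0,0,0,22.46],[1,-186,215,0,0,0,22.46],[1,-186,215,0,0,0,22.46],[1,-186,215,0,0,0,22.46],[1,-186,215,0,0,0,22.46],[1,-186,215,0,0,0,22.46],[1,-186,215,0,0,0,22.46],[1,-186,215,0,0,0,22.46]]'
cat > s.py <<'E'
from h import *
s=r.sense();print(s["time_s"],np.round(s["tcp_pos"],4),np.round(s["ee_rot"],3).tolist(),np.round(s["joints"]))
E
python3 s.py
```

```text
time_s: 1.77
tcp_pos: [0.3293, -0.3034, 0.4053]
ee_rot: [[-1.0, -0.007, 0.002], [-0.007, 1.0, 0.001], [-0.002, 0.001, -1.0]]
wrist_force: [-1.4, -1.1, -0.0]
gripper_width: 1.002
gripper_force: 0.0
1.7667 [ 0.3293 -0.3034  0.4053] [[-1.0, -0.007, 0.002], [-0.007, 1.0, 0.001], [-0.002, 0.001, -1.0]] [-22.   4. -23.  -0. -63. -68.]
```

```bash

python3 -m creep '[[1,-40,120,0,0,0,0],[1,-80,240,0,0,0,0],[1,-80,240,0,0,0,0],[1,-80,240,0,0,0,0],[1,-80,240,0,0,0,0],[1,-80,240,0,0,0,0],[1,-80,240,0,0,0,0],[1,-80,240,0,0,0,0]]'
python3 -m creep '[[1,-50,160,0,0,0,0],[1,-50,160,0,0,0,0],[1,-50,160,0,0,0,0],[1,-50,160,0,0,0,0],[1,-50,160,0,0,0,0],[1,-50,160,0,0,0,0],[1,-50,160,0,0,0,0],[1,-50,160,0,0,0,0]]'
python3 s.py
```

```text
time_s: 2.43
tcp_pos: [0.4092, -0.066, 0.405]
ee_rot: [[-1.0, -0.005, 0.001], [-0.005, 1.0, 0.0], [-0.001, 0.0, -1.0]]
wrist_force: [-1.2, -0.3, 0.3]
gripper_width: 0.999
gripper_force: 0.0
time_s: 3.1
tcp_pos: [0.4583, 0.0905, 0.4047]
ee_rot: [[-1.0, 0.002, -0.001], [0.002, 1.0, -0.0], [0.001, -0.0, -1.0]]
wrist_force: [-0.1, -0.1, -0.4]
gripper_width: 1.002
gripper_force: 0.0
3.1 [0.4583 0.0905 0.4047] [[-1.0, 0.002, -0.001], [0.002, 1.0, -0.0], [0.001, -0.0, -1.0]] [  31.    7.  -21.    0.  -63. -121.]
```

```bash

python3 -m creep '[[1,0,1,40,0,0,0],[1,0,1,80,0,0,0],[1,0,1,120,0,0,0],[1,0,1,150,0,0,0],[1,0,1,175,0,0,0],[1,0,1,190,0,0,0],[1,0,1,196,0,0,0],[1,0,1,196,0,0,0]]'
python3 -m creep '[[0.2,0,0,0,0,0,0],[0,0,0,0,0,0,0],[-0.3,0,0,0,0,0,0],[-0.6,0,0,0,0,0,0],[-0.6,0,0,0,0,0,0],[-0.6,0,0,0,0,0,0],[-0.6,0,0,0,0,0,0],[-0.6,0,0,0,0,0,0]]'
```

```text
time_s: 3.77
tcp_pos: [0.4582, 0.0917, 0.2078]
ee_rot: [[-1.0, 0.002, -0.003], [0.002, 1.0, -0.002], [0.003, -0.002, -1.0]]
wrist_force: [-0.2, -0.6, 0.2]
gripper_width: 1.0
gripper_force: 0.0
time_s: 4.43
tcp_pos: [0.4586, 0.0931, 0.209]
ee_rot: [[-1.0, -0.0, 0.0], [-0.0, 1.0, -0.0], [-0.0, -0.0, -1.0]]
wrist_force: [0.1, -0.9, 2.4]
gripper_width: 0.508
gripper_force: 30.0
```

```bash

python3 -m creep '[[-0.6,0,0,-5,0,0,0],[-0.6,0,0,-20,0,0,0],[-0.6,0,0,-45,0,0,0],[-0.6,0,0,-75,0,0,0],[-0.6,0,0,-100,0,0,0],[-0.6,0,0,-115,0,0,0],[-0.6,0,0,-120,0,0,0],[-0.6,0,0,-120,0,0,0]]'
python3 - <<'E'
from h import *
for n in("top","scene"):
    p,d=cap(n); W=pts(n,d); s=r.sense()["tcp_pos"]
    a=(np.abs(W[...,0]-s[0])<.04)&(np.abs(W[...,1]-s[1])<.03)&(W[...,2]>.12)&(W[...,2]<.2)
    q=W[a]; print(n,s,len(q),q.min(0) if len(q) else 0,q.max(0) if len(q) else 0)
    c=cv2.resize(p[120:280,180:380],(800,600)); save("g1"+n,c)
E
```

```text
time_s: 5.1
tcp_pos: [0.4586, 0.0931, 0.33]
ee_rot: [[-1.0, 0.0, 0.003], [0.0, 1.0, 0.002], [-0.003, 0.002, -1.0]]
wrist_force: [0.3, 0.1, -1.4]
gripper_width: 0.506
gripper_force: 30.0
top [0.45821378 0.09297701 0.32860751] 0 0 0
scene [0.45805985 0.09288435 0.32780184] 363 [0.4360287  0.06290888 0.12000346] [0.48109898 0.12287239 0.19838402]
```

View pics/g1scene.png

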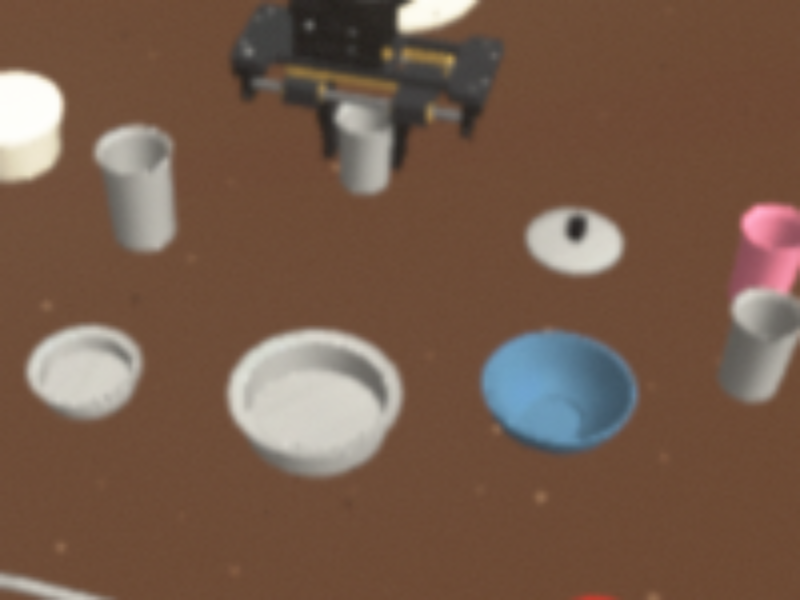

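The small tumbler is held upright at crop (365,150) with nothing displaced. I'll carry it to davara_small at crop (85,370).

```bash

python3 -m creep '[[-0.6,-12,-12,0,0,0,0],[-0.6,-38,-38,0,0,0,0],[-0.6,-66,-66,0,0,0,0],[-0.6,-94,-94,0,0,0,0],[-0.6,-122,-121,0,0,0,0],[-0.6,-150,-148,0,0,0,0],[-0.6,-170,-168,0,0,0,0],[-0.6,-180,-178,0,0,0,0]]'
python3 -m creep '[[-0.6,0,0,10,0,0,0],[-0.6,0,0,35,0,0,0],[-0.6,0,0,65,0,0,0],[-0.6,0,0,85,0,0,0],[-0.6,0,0,100,0,0,0],[-0.6,0,0,106,0,0,0],[-0.6,0,0,106,0,0,0],[-0.6,0,0,106,0,0,0]]'
```

```text
time_s: 5.87
tcp_pos: [0.6403, -0.0876, 0.3254]
ee_rot: [[-1.0, 0.003, -0.004], [0.003, 1.0, -0.001], [0.004, -0.001, -1.0]]
wrist_force: [0.3, -0.4, -1.6]
gripper_width: 0.51
gripper_force: 30.0
time_s: 6.53
tcp_pos: [0.6384, -0.0845, 0.2222]
ee_rot: [[-1.0, -0.001, -0.001], [-0.001, 1.0, -0.0], [0.001, -0.0, -1.0]]
wrist_force: [0.4, -0.2, -0.2]
gripper_width: 0.507
gripper_force: 30.0
```

```bash

python3 -m creep '[[-0.6,0,0,3,0,0,0],[-0.6,0,0,6,0,0,0],[-0.6,0,0,8,0,0,0],[-0.6,0,0,9,0,0,0],[-0.6,0,0,10,0,0,0],[-0.6,0,0,10,0,0,0],[-0.6,0,0,10,0,0,0]]'
```

```text
time_s: 7.12
tcp_pos: [0.6385, -0.085, 0.2129]
ee_rot: [[-1.0, 0.0, 0.0], [0.0, 1.0, -0.0], [-0.0, -0.0, -1.0]]
wrist_force: [0.0, -0.2, -1.6]
gripper_width: 0.508
gripper_force: 30.0
```

```bash

python3 -m creep '[[-0.6,0,0,0.5,0,0,0],[-0.6,0,0,1,0,0,0],[-0.6,0,0,1,0,0,0],[-0.6,0,0,1,0,0,0]]'
python3 -m creep '[[-0.3,0,0,0,0,0,0],[0,0,0,0,0,0,0],[0.2,0,0,0,0,0,0],[0.5,0,0,0,0,0,0],[0.8,0,0,0,0,0,0],[1,0,0,0,0,0,0],[1,0,0,0,0,0,0],[1,0,0,0,0,0,0]]'
```

```text
time_s: 7.45
tcp_pos: [0.6387, -0.085, 0.2121]
ee_rot: [[-1.0, 0.0, 0.001], [0.0, 1.0, -0.0], [-0.001, -0.0, -1.0]]
wrist_force: [-0.3, 0.7, 0.6]
gripper_width: 0.512
gripper_force: 30.0
time_s: 8.12
tcp_pos: [0.6385, -0.0849, 0.2116]
ee_rot: [[-1.0, 0.0, -0.0], [0.0, 1.0, 0.0], [0.0, 0.0, -1.0]]
wrist_force: [0.7, 0.4, -0.1]
gripper_width: 0.878
gripper_force: 0.0
```

```bash

python3 -m creep '[[1,0,0,-10,0,0,0],[1,0,0,-35,0,0,0],[1,0,0,-65,0,0,0],[1,0,0,-95,0,0,0],[1,0,0,-125,0,0,0],[1,0,0,-150,0,0,0],[1,0,0,-160,0,0,0]]'
python3 -m creep '[[1,40,130,0,0,0,0],[1,80,260,0,0,0,0],[1,80,260,0,0,0,0],[1,80,260,0,0,0,0],[1,80,260,0,0,0,0],[1,80,260,0,0,0,0],[1,80,260,0,0,0,0],[1,80,260,0,0,0,0]]'
python3 - <<'E'
from h import *
for n in("top","scene"):
    p,d=cap(n); W=pts(n,d)
    print(r.sense()["tcp_pos"])
    for c,z,R in(((.6385,-.085),.06,.04),((.6385,-.085),.018,.055)):
        a=(np.hypot(W[...,0]-c[0],W[...,1]-c[1])<R)&(W[...,2]>z)&(W[...,2]<z+(.02 if z>.03 else .012))
        q=W[a]; print(n,z,len(q),np.round((q.min(0)+q.max(0))/2,4),np.round(np.ptp(q,0),3))
    if n=="scene": save("g2",cv2.resize(p[130:280,110:310],(800,600)))
E
```

```text
time_s: 8.7
tcp_pos: [0.6389, -0.0851, 0.3775]
ee_rot: [[-1.0, -0.0, 0.009], [-0.0, 1.0, -0.0], [-0.009, -0.0, -1.0]]
wrist_force: [-0.9, 0.5, 0.1]
gripper_width: 1.002
gripper_force: 0.0
time_s: 9.37
tcp_pos: [0.5572, 0.1788, 0.3716]
ee_rot: [[-1.0, -0.005, -0.0], [-0.005, 1.0, 0.001], [0.0, 0.001, -1.0]]
wrist_force: [0.3, -0.0, -0.0]
gripper_width: 0.998
gripper_force: 0.0
[0.55771455 0.1771166  0.37160166]
top 0.06 70 [ 0.6354 -0.0861  0.0688] [0.047 0.046 0.017]
top 0.018 179 [ 0.6372 -0.0836  0.0236] [0.088 0.087 0.011]
[0.55810931 0.17582433 0.37153498]
scene 0.06 103 [ 0.6366 -0.0863  0.0676] [0.046 0.046 0.015]
scene 0.018 163 [ 0.6405 -0.0857  0.024 ] [0.086 0.087 0.012]
```

View pics/g2.png

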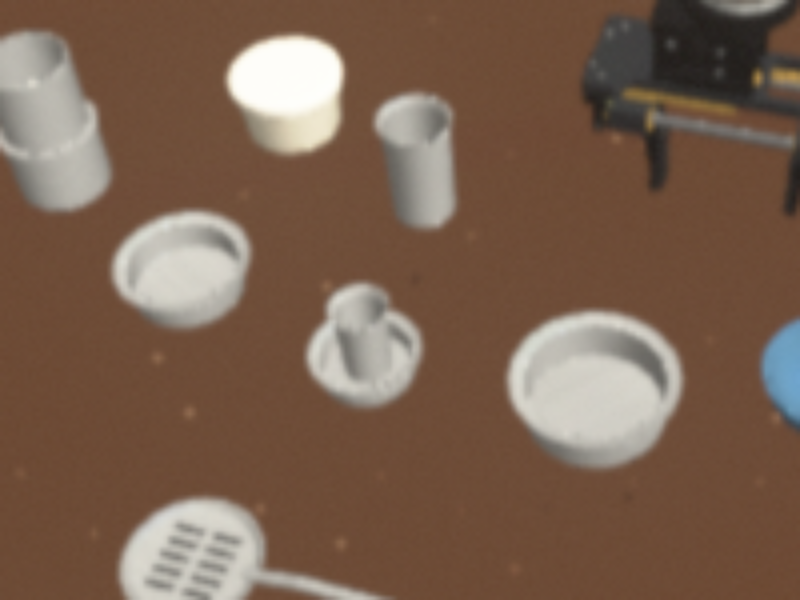

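Small tumbler stands upright in davara_small at crop (360,350), about 3 mm off centre. That's acceptable. Next is the steel medium tumbler.

```bash

python3 -m creep '[[1,33,120,0,0,0,0],[1,66,243,0,0,0,0],[1,66,243,0,0,0,0],[1,66,243,0,0,0,0],[1,66,243,0,0,0,0],[1,66,243,0,0,0,0],[1,66,243,0,0,0,0],[1,66,243,0,0,0,0]]'
python3 -m creep '[[1,0,0,10,0,0,0],[1,0,0,10,0,0,0]]'; python3 s.py
```

```text
time_s: 10.13
tcp_pos: [0.4926, 0.4191, 0.3708]
ee_rot: [[-1.0, -0.001, -0.001], [-0.001, 1.0, -0.001], [0.001, -0.001, -1.0]]
wrist_force: [0.5, -1.1, -0.4]
gripper_width: 1.001
gripper_force: 0.0
time_s: 10.3
tcp_pos: [0.4931, 0.416, 0.3594]
ee_rot: [[-1.0, 0.003, -0.003], [0.003, 1.0, -0.003], [0.003, -0.003, -1.0]]
wrist_force: [0.2, -0.6, -1.2]
gripper_width: 0.998
gripper_force: 0.0
10.3 [0.4931 0.416  0.3594] [[-1.0, 0.003, -0.003], [0.003, 1.0, -0.003], [0.003, -0.003, -1.0]] [  54.   26.   -0.   -0.  -64. -145.]
```

```bash

python3 -m creep '[[1,0,1,35,0,0,0],[1,0,1,70,0,0,0],[1,0,1,100,0,0,0],[1,0,1,122,0,0,0],[1,0,1,133,0,0,0],[1,0,1,137,0,0,0],[1,0,1,138,0,0,0],[1,0,1,138,0,0,0]]'
python3 -m creep '[[0.6,0,0,0,0,0,0],[0.3,0,0,0,0,0,0],[0,0,0,0,0,0,0],[-0.4,0,0,0,0,0,0],[-0.4,0,0,0,0,0,0],[-0.4,0,0,0,0,0,0],[-0.4,0,0,0,0,0,0],[-0.4,0,0,0,0,0,0]]'
```

```text
time_s: 10.97
tcp_pos: [0.4934, 0.419, 0.225]
ee_rot: [[-1.0, 0.001, 0.002], [0.001, 1.0, 0.001], [-0.002, 0.001, -1.0]]
wrist_force: [0.1, -0.1, -0.9]
gripper_width: 1.003
gripper_force: 0.0
time_s: 11.63
tcp_pos: [0.4927, 0.4193, 0.224]
ee_rot: [[-1.0, -0.0, 0.001], [-0.0, 1.0, 0.001], [-0.001, 0.001, -1.0]]
wrist_force: [0.5, 0.2, 1.2]
gripper_width: 0.599
gripper_force: 30.0
```

```bash

python3 -m creep '[[-0.4,0,0,-5,0,0,0],[-0.4,0,0,-20,0,0,0],[-0.4,0,0,-50,0,0,0],[-0.4,0,0,-80,0,0,0],[-0.4,0,0,-115,0,0,0],[-0.4,0,0,-140,0,0,0],[-0.4,0,0,-150,0,0,0],[-0.4,0,0,-150,0,0,0]]'
python3 - <<'E'
from h import *
n="scene"
p,d=cap(n); W=pts(n,d); s=r.sense()["tcp_pos"]
a=(np.abs(W[...,0]-s[0])<.05)&(np.abs(W[...,1]-s[1])<.02)&(W[...,2]>.135)&(W[...,2]<.165)
q=W[a]; print(s,len(q),np.round([q.min(0),q.max(0)],4))
E
```

```text
time_s: 12.3
tcp_pos: [0.4928, 0.4192, 0.3771]
ee_rot: [[-1.0, 0.0, 0.004], [0.0, 1.0, 0.005], [-0.004, 0.005, -1.0]]
wrist_force: [0.5, -0.2, -1.2]
gripper_width: 0.603
gripper_force: 30.0
[0.49242832 0.41888059 0.37425872] 40 [[0.5027 0.3992 0.1506]
 [0.5169 0.4383 0.1642]]
```

```bash

python3 -m creep '[[-0.4,-2,-14,0,0,0,0],[-0.4,-6,-40,0,0,0,0],[-0.4,-11,-74,0,0,0,0],[-0.4,-16,-108,0,0,0,0],[-0.4,-21,-142,0,0,0,0],[-0.4,-26,-176,0,0,0,0],[-0.4,-31,-210,0,0,0,0],[-0.4,-36,-244,0,0,0,0]]'
python3 -m creep '[[-0.4,-5,-34,0,0,0,0],[-0.4,-10,-68,0,0,0,0],[-0.4,-15,-102,0,0,0,0],[-0.4,-20,-136,0,0,0,0],[-0.4,-25,-170,0,0,0,0],[-0.4,-30,-204,0,0,0,0],[-0.4,-35,-238,0,0,0,0],[-0.4,-40,-270,0,0,0,0]]'
python3 -m creep '[[-0.4,-5,-32,0,0,0,0],[-0.4,-10,-64,0,0,0,0],[-0.4,-14,-96,0,0,0,0],[-0.4,-19,-126,0,0,0,0],[-0.4,-23,-150,0,0,0,0],[-0.4,-26,-165,0,0,0,0],[-0.4,-26,-170,0,0,0,0],[-0.4,-26,-170,0,0,0,0]]'
python3 -m creep '[[-0.4,0,0,10,0,0,0],[-0.4,0,0,35,0,0,0],[-0.4,0,0,65,0,0,0],[-0.4,0,0,95,0,0,0],[-0.4,0,0,115,0,0,0],[-0.4,0,0,125,0,0,0],[-0.4,0,0,125,0,0,0],[-0.4,0,0,125,0,0,0]]'
```

```text
time_s: 13.02
tcp_pos: [0.5278, 0.1726, 0.3711]
ee_rot: [[-1.0, 0.001, -0.005], [0.001, 1.0, -0.003], [0.005, -0.003, -1.0]]
wrist_force: [0.8, -0.2, -0.4]
gripper_width: 0.6
gripper_force: 30.0
time_s: 13.68
tcp_pos: [0.5675, -0.0972, 0.371]
ee_rot: [[-1.0, 0.001, -0.006], [0.001, 1.0, -0.0], [0.006, -0.0, -1.0]]
wrist_force: [-0.1, 0.6, 0.1]
gripper_width: 0.603
gripper_force: 30.0
time_s: 14.35
tcp_pos: [0.594, -0.2659, 0.3717]
ee_rot: [[-1.0, 0.002, -0.003], [0.002, 1.0, 0.001], [0.004, 0.001, -1.0]]
wrist_force: [-0.4, -0.2, -0.6]
gripper_width: 0.604
gripper_force: 30.0
time_s: 15.02
tcp_pos: [0.5949, -0.2641, 0.249]
ee_rot: [[-1.0, -0.001, -0.0], [-0.001, 1.0, -0.0], [0.0, -0.0, -1.0]]
wrist_force: [0.2, -0.3, 0.1]
gripper_width: 0.598
gripper_force: 30.0
```

```bash

python3 -m creep '[[-0.4,0,0,4,0,0,0],[-0.4,0,0,9,0,0,0],[-0.4,0,0,14,0,0,0],[-0.4,0,0,18,0,0,0],[-0.4,0,0,20,0,0,0],[-0.4,0,0,21,0,0,0],[-0.4,0,0,21,0,0,0],[-0.4,0,0,21,0,0,0]]'
python3 -m creep '[[-0.4,0,0,0.5,0,0,0],[-0.4,0,0,1,0,0,0],[-0.4,0,0,1,0,0,0],[-0.4,0,0,1,0,0,0]]'
```

```text
time_s: 15.68
tcp_pos: [0.5945, -0.265, 0.2278]
ee_rot: [[-1.0, 0.0, 0.0], [0.0, 1.0, -0.0], [-0.0, -0.0, -1.0]]
wrist_force: [-0.2, 0.3, -0.5]
gripper_width: 0.603
gripper_force: 30.0
time_s: 16.02
tcp_pos: [0.5946, -0.2649, 0.227]
ee_rot: [[-1.0, 0.0, 0.001], [0.0, 1.0, -0.0], [-0.001, -0.0, -1.0]]
wrist_force: [-0.5, -0.3, -0.2]
gripper_width: 0.599
gripper_force: 30.0
```

```bash

python3 -m creep '[[-0.4,0,0,0.5,0,0,0],[-0.1,0,0,0.5,0,0,0],[0.2,0,0,0.5,0,0,0],[0.4,0,0,0.5,0,0,0],[0.7,0,0,0.5,0,0,0],[1,0,0,0.5,0,0,0],[1,0,0,0.5,0,0,0],[1,0,0,0.5,0,0,0]]'
python3 -m creep '[[1,0,0,0,0,0,0],[1,0,0,-10,0,0,0],[1,0,0,-35,0,0,0],[1,0,0,-65,0,0,0],[1,0,0,-95,0,0,0],[1,0,0,-125,0,0,0],[1,0,0,-150,0,0,0],[1,0,0,-160,0,0,0]]'
python3 -m creep '[[1,70,78,0,0,0,0],[1,142,157,0,0,0,0],[1,142,157,0,0,0,0],[1,142,157,0,0,0,0],[1,142,157,0,0,0,0],[1,142,157,0,0,0,0],[1,142,157,0,0,0,0],[1,142,157,0,0,0,0]]'
python3 - <<'E'
from h import *
for n in("top","scene"):
    p,d=cap(n); W=pts(n,d); print(r.sense()["tcp_pos"])
    for c,z,R in(((.595,-.265),.077,.04),((.595,-.265),.026,.065),((.452,-.108),.094,.04),((.628,.101),.034,.075)):
        a=(np.hypot(W[...,0]-c[0],W[...,1]-c[1])<R)&(W[...,2]>z)&(W[...,2]<z+.014)
        q=W[a]; print(n,z,len(q),np.round((q.min(0)+q.max(0))/2,4),np.round(np.ptp(q,0),3)) if len(q) else print(n,z,0)
    if n=="scene": save("g3",cv2.resize(p[130:280,110:310],(800,600)))
E
```

```text
time_s: 16.68
tcp_pos: [0.5943, -0.265, 0.2257]
ee_rot: [[-1.0, 0.0, -0.001], [0.0, 1.0, 0.0], [0.001, 0.0, -1.0]]
wrist_force: [-0.6, 0.7, -0.4]
gripper_width: 0.893
gripper_force: 0.0
time_s: 17.35
tcp_pos: [0.5948, -0.2652, 0.3921]
ee_rot: [[-1.0, -0.0, 0.008], [-0.0, 1.0, -0.003], [-0.008, -0.003, -1.0]]
wrist_force: [-0.1, -0.0, 0.4]
gripper_width: 0.999
gripper_force: 0.0
time_s: 18.02
tcp_pos: [0.4527, -0.1077, 0.3868]
ee_rot: [[-1.0, -0.001, 0.001], [-0.001, 1.0, -0.0], [-0.001, -0.0, -1.0]]
wrist_force: [1.0, -0.2, -0.2]
gripper_width: 1.0
gripper_force: 0.0
[ 0.4532088  -0.10814091  0.38656372]
top 0.077 78 [ 0.5933 -0.2652  0.0841] [0.051 0.054 0.014]
top 0.026 283 [ 0.5953 -0.2641  0.0329] [0.107 0.109 0.014]
top 0.094 0
top 0.034 338 [0.6268 0.0998 0.0406] [0.13  0.128 0.013]
[ 0.45341001 -0.10837959  0.38626692]
scene 0.077 113 [ 0.5938 -0.2655  0.0842] [0.054 0.055 0.014]
scene 0.026 213 [ 0.5961 -0.2656  0.0329] [0.11  0.11  0.014]
scene 0.094 85 [ 0.4522 -0.1077  0.0997] [0.066 0.062 0.011]
scene 0.034 377 [0.628  0.1001 0.0398] [0.133 0.13  0.012]
```

View pics/g3.png

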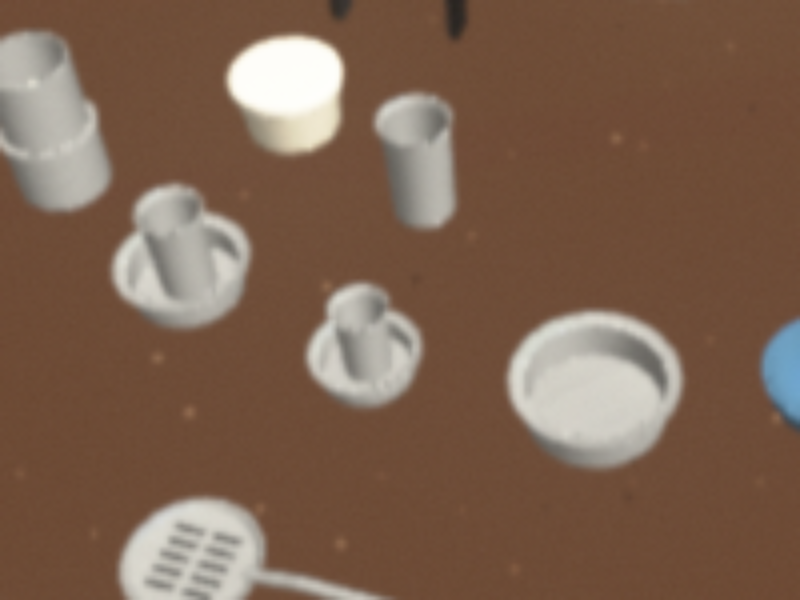

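Medium tumbler stands upright at crop (180,255) in its davara, small at (360,350). Next is the large tumbler at crop (420,160).

```bash

python3 -m creep '[[1,1,0,35,0,0,0],[1,1,0,70,0,0,0],[1,1,0,100,0,0,0],[1,1,0,125,0,0,0],[1,1,0,140,0,0,0],[1,1,0,147,0,0,0],[1,1,0,148,0,0,0],[1,1,0,148,0,0,0]]'
python3 -m creep '[[0.7,0,0,0,0,0,0],[0.4,0,0,0,0,0,0],[0.2,0,0,0,0,0,0],[-0.2,0,0,0,0,0,0],[-0.2,0,0,0,0,0,0],[-0.2,0,0,0,0,0,0],[-0.2,0,0,0,0,0,0],[-0.2,0,0,0,0,0,0]]'
```

```text
time_s: 18.78
tcp_pos: [0.4523, -0.1084, 0.2381]
ee_rot: [[-1.0, 0.001, -0.0], [0.001, 1.0, -0.0], [0.0, -0.0, -1.0]]
wrist_force: [-0.4, 1.0, 0.5]
gripper_width: 1.001
gripper_force: 0.0
time_s: 19.45
tcp_pos: [0.4519, -0.1077, 0.2388]
ee_rot: [[-1.0, -0.0, 0.001], [-0.0, 1.0, 0.0], [-0.001, 0.0, -1.0]]
wrist_force: [-0.9, 2.3, 5.1]
gripper_width: 0.693
gripper_force: 31.2
```

```bash

python3 -m creep '[[-0.2,0,0,-5,0,0,0],[-0.2,0,0,-20,0,0,0],[-0.2,0,0,-50,0,0,0],[-0.2,0,0,-80,0,0,0],[-0.2,0,0,-115,0,0,0],[-0.2,0,0,-140,0,0,0],[-0.2,0,0,-150,0,0,0],[-0.2,0,0,-150,0,0,0]]'
python3 - <<'E'
from h import *
n="scene"
p,d=cap(n); W=pts(n,d); s=r.sense()["tcp_pos"]
a=(np.abs(W[...,0]-s[0])<.05)&(np.abs(W[...,1]-s[1])<.02)&(W[...,2]>.14)&(W[...,2]<.175)
q=W[a]; print(s,len(q),np.round([q.min(0),q.max(0)],4))
E
```

```text
time_s: 20.12
tcp_pos: [0.4516, -0.108, 0.391]
ee_rot: [[-1.0, 0.0, 0.006], [0.0, 1.0, 0.0], [-0.006, 0.0, -1.0]]
wrist_force: [-0.2, -0.3, -0.8]
gripper_width: 0.688
gripper_force: 31.2
[ 0.45115411 -0.10794681  0.38884336] 61 [[ 0.4675 -0.127   0.1537]
 [ 0.4841 -0.0882  0.1749]]
```

```bash

python3 -m creep '[[-0.2,-10,12,0,0,0,0],[-0.2,-30,35,0,0,0,0],[-0.2,-54,64,0,0,0,0],[-0.2,-78,93,0,0,0,0],[-0.2,-102,122,0,0,0,0],[-0.2,-126,151,0,0,0,0],[-0.2,-150,178,0,0,0,0],[-0.2,-166,197,0,0,0,0]]'
python3 -m creep '[[-0.2,-9,11,0,0,0,0],[-0.2,-9,11,10,0,0,0],[-0.2,-9,11,35,0,0,0],[-0.2,-9,11,65,0,0,0],[-0.2,-9,11,95,0,0,0],[-0.2,-9,11,115,0,0,0],[-0.2,-9,11,125,0,0,0],[-0.2,-9,11,125,0,0,0]]'
python3 -m creep '[[-0.2,0,0,4,0,0,0],[-0.2,0,0,9,0,0,0],[-0.2,0,0,14,0,0,0],[-0.2,0,0,18,0,0,0],[-0.2,0,0,20,0,0,0],[-0.2,0,0,21,0,0,0],[-0.2,0,0,21,0,0,0],[-0.2,0,0,21,0,0,0]]'
```

```text
time_s: 20.83
tcp_pos: [0.6193, 0.0922, 0.3849]
ee_rot: [[-1.0, -0.001, -0.004], [-0.001, 1.0, -0.001], [0.004, -0.001, -1.0]]
wrist_force: [0.2, -0.1, -1.8]
gripper_width: 0.693
gripper_force: 31.2
time_s: 21.5
tcp_pos: [0.6252, 0.0995, 0.2587]
ee_rot: [[-1.0, 0.001, -0.009], [0.001, 1.0, -0.003], [0.009, -0.003, -1.0]]
wrist_force: [0.1, 0.8, -2.1]
gripper_width: 0.689
gripper_force: 31.2
time_s: 22.17
tcp_pos: [0.6267, 0.1001, 0.2425]
ee_rot: [[-1.0, 0.0, 0.001], [0.0, 1.0, 0.0], [-0.001, 0.0, -1.0]]
wrist_force: [1.2, 0.3, -0.6]
gripper_width: 0.69
gripper_force: 31.2
```

```bash

python3 -m creep '[[-0.2,0,0,0.5,0,0,0],[-0.2,0,0,1,0,0,0],[-0.2,0,0,1,0,0,0],[-0.2,0,0,1,0,0,0]]'
```

```text
time_s: 22.5
tcp_pos: [0.6268, 0.1002, 0.2419]
ee_rot: [[-1.0, -0.0, 0.001], [-0.0, 1.0, 0.0], [-0.001, 0.0, -1.0]]
wrist_force: [-0.2, 1.1, 1.6]
gripper_width: 0.688
gripper_force: 31.2
```

```bash

python3 -m creep '[[0,0,0,0,0,0,0],[0.2,0,0,0,0,0,0],[0.4,0,0,0,0,0,0],[0.6,0,0,0,0,0,0],[0.8,0,0,0,0,0,0],[1,0,0,0,0,0,0],[1,0,0,0,0,0,0],[1,0,0,0,0,0,0]]'
python3 -m creep '[[1,0,0,0,0,0,0],[1,0,0,-10,0,0,0],[1,0,0,-35,0,0,0],[1,0,0,-65,0,0,0],[1,0,0,-95,0,0,0],[1,0,0,-125,0,0,0],[1,0,0,-145,0,0,0],[1,0,0,-145,0,0,0]]'
python3 -m creep '[[1,256,159,0,0,0,0],[1,256,159,0,0,0,0],[1,256,159,0,0,0,0],[1,256,159,0,0,0,0],[1,256,159,0,0,0,0],[1,256,159,0,0,0,0],[1,256,159,0,0,0,0],[1,256,159,0,0,0,0]]'
python3 - <<'E'
from h import *
for n in("top","scene"):
    p,d=cap(n); W=pts(n,d); print(r.sense()["tcp_pos"],r.sense()["time_s"])
    for c,z,R in(((.628,.101),.096,.045),((.628,.101),.034,.075),((.371,.259),.020,.03),((.371,.259),.005,.05),((.509,-.429),.13,.05)):
        a=(np.hypot(W[...,0]-c[0],W[...,1]-c[1])<R)&(W[...,2]>z)&(W[...,2]<z+.016)
        q=W[a]; print(n,z,len(q),np.round((q.min(0)+q.max(0))/2,4),np.round(np.ptp(q,0),3)) if len(q) else print(n,z,0)
    if n=="scene": save("g4",cv2.resize(p[110:290,90:330],(800,600)))
E
```

```text
time_s: 23.17
tcp_pos: [0.6264, 0.1, 0.2408]
ee_rot: [[-1.0, 0.0, -0.001], [0.0, 1.0, -0.0], [0.001, -0.0, -1.0]]
wrist_force: [0.4, 0.3, 0.1]
gripper_width: 0.963
gripper_force: 0.0
time_s: 23.83
tcp_pos: [0.6273, 0.1001, 0.3933]
ee_rot: [[-1.0, -0.001, 0.012], [-0.001, 1.0, 0.003], [-0.012, 0.003, -1.0]]
wrist_force: [1.0, 0.4, 1.2]
gripper_width: 1.001
gripper_force: 0.0
time_s: 24.5
tcp_pos: [0.3669, 0.2602, 0.3867]
ee_rot: [[-1.0, -0.004, -0.001], [-0.004, 1.0, 0.001], [0.001, 0.001, -1.0]]
wrist_force: [0.2, -0.8, -0.4]
gripper_width: 1.004
gripper_force: 0.0
[0.36745284 0.26025702 0.38683394] 24.55
top 0.096 82 [0.626  0.1004 0.1037] [0.062 0.06  0.015]
top 0.034 347 [0.627  0.0999 0.042 ] [0.13  0.128 0.016]
top 0.02 0
top 0.005 5 [0.4113 0.2605 0.0098] [0.017 0.017 0.008]
top 0.13 102 [ 0.5073 -0.4296  0.1382] [0.071 0.073 0.015]
[0.36892185 0.25981771 0.38685336] 24.6
scene 0.096 109 [0.6271 0.0993 0.1021] [0.062 0.06  0.012]
scene 0.034 377 [0.6301 0.0999 0.042 ] [0.129 0.131 0.016]
scene 0.02 27 [0.3723 0.2592 0.0274] [0.014 0.017 0.015]
scene 0.005 287 [0.3705 0.2591 0.0128] [0.082 0.08  0.016]
scene 0.13 129 [ 0.5103 -0.4316  0.1371] [0.076 0.078 0.014]
```

View pics/g4.png

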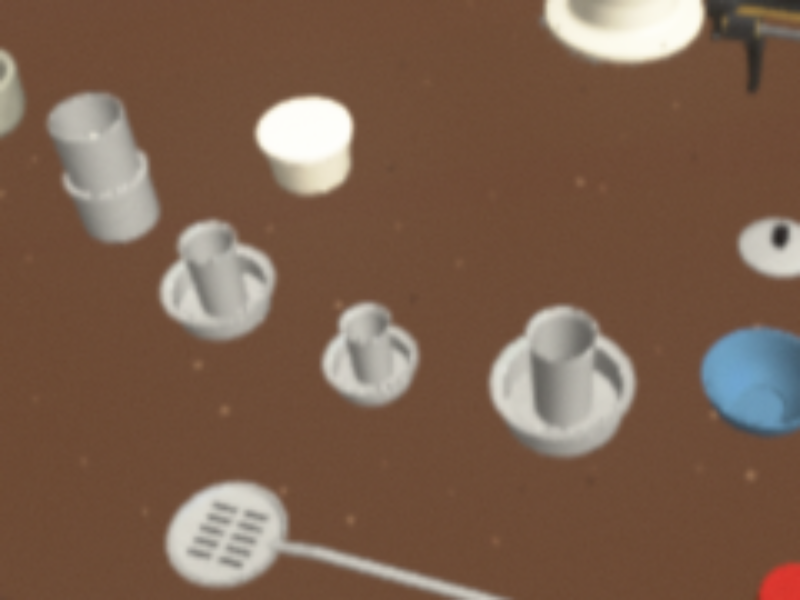

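All three tumblers stand centred and upright: crop (215,270), (370,350), (563,370). Next is the lid at crop (780,245).

```bash

python3 -m creep '[[0.4,0,0,40,0,0,0],[0.3,0,0,80,0,0,0],[0.2,0,0,120,0,0,0],[0.2,0,0,150,0,0,0],[0.2,0,0,175,0,0,0],[0.2,0,0,186,0,0,0],[0.2,0,0,189,0,0,0],[0.2,0,0,189,0,0,0]]'
python3 -m creep '[[-0.2,0,0,0,0,0,0],[-0.5,0,0,0,0,0,0],[-0.8,0,0,0,0,0,0],[-1,0,0,0,0,0,0],[-1,0,0,0,0,0,0],[-1,0,0,0,0,0,0],[-1,0,0,0,0,0,0],[-1,0,0,0,0,0,0]]'
```

```text
time_s: 25.27
tcp_pos: [0.3714, 0.2587, 0.1964]
ee_rot: [[-1.0, 0.001, -0.001], [0.001, 1.0, -0.002], [0.001, -0.002, -1.0]]
wrist_force: [0.4, 1.0, 1.0]
gripper_width: 0.608
gripper_force: 0.0
time_s: 25.93
tcp_pos: [0.3707, 0.2593, 0.1976]
ee_rot: [[-1.0, -0.0, 0.001], [-0.0, 1.0, 0.001], [-0.001, 0.001, -1.0]]
wrist_force: [-1.3, -0.4, 3.5]
gripper_width: 0.196
gripper_force: 30.0
```

```bash

python3 -m creep '[[-1,0,0,-5,0,0,0],[-1,0,0,-20,0,0,0],[-1,0,0,-50,0,0,0],[-1,0,0,-85,0,0,0],[-1,0,0,-120,0,0,0],[-1,0,0,-155,0,0,0],[-1,0,0,-180,0,0,0],[-1,0,0,-190,0,0,0]]'
python3 - <<'E'
from h import *
n="scene"
p,d=cap(n); save("g5",cv2.resize(p[90:240,240:440],(800,600)))
E
```

```text
time_s: 26.6
tcp_pos: [0.3708, 0.2592, 0.3917]
ee_rot: [[-1.0, -0.0, 0.005], [-0.0, 1.0, 0.006], [-0.005, 0.006, -1.0]]
wrist_force: [0.8, 0.4, -1.4]
gripper_width: 0.194
gripper_force: 30.0
```

View pics/g5.png

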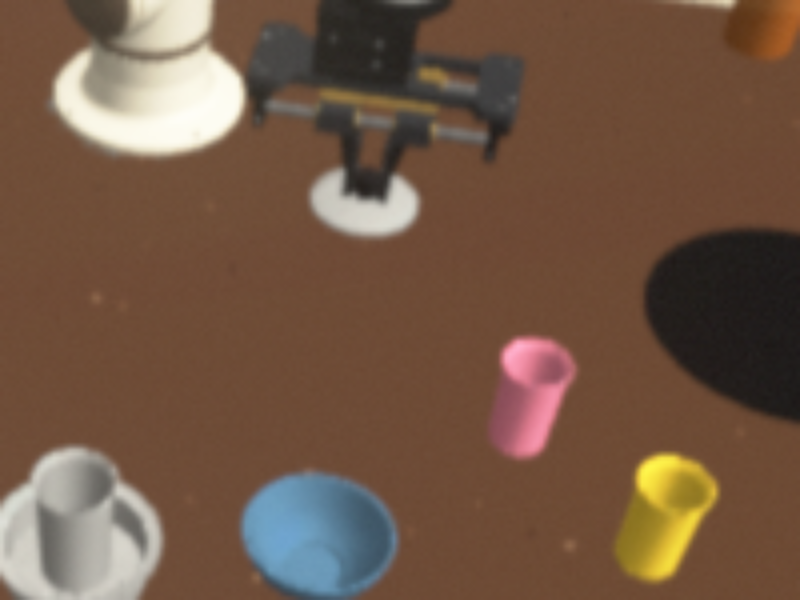

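The lid is held level at crop (365,200). I'll carry it to the filter.

```bash

python3 -m creep '[[-1,-3,-14,0,0,0,0],[-1,-8,-40,0,0,0,0],[-1,-15,-74,0,0,0,0],[-1,-22,-108,0,0,0,0],[-1,-28,-142,0,0,0,0],[-1,-35,-176,0,0,0,0],[-1,-42,-210,0,0,0,0],[-1,-48,-240,0,0,0,0]]'
python3 -m creep '[[-1,-6,-32,0,0,0,0],[-1,-13,-64,0,0,0,0],[-1,-20,-97,0,0,0,0],[-1,-26,-130,0,0,0,0],[-1,-32,-162,0,0,0,0],[-1,-39,-195,0,0,0,0],[-1,-46,-228,0,0,0,0],[-1,-52,-260,0,0,0,0]]'
python3 -m creep '[[-1,-6,-32,0,0,0,0],[-1,-13,-64,0,0,0,0],[-1,-20,-97,0,0,0,0],[-1,-26,-130,0,0,0,0],[-1,-32,-160,0,0,0,0],[-1,-37,-182,0,0,0,0],[-1,-38,-190,0,0,0,0],[-1,-38,-190,0,0,0,0]]'
python3 -m creep '[[-1,0,0,3,0,0,0],[-1,0,0,10,0,0,0],[-1,0,0,20,0,0,0],[-1,0,0,27,0,0,0],[-1,0,0,30,0,0,0],[-1,0,0,30,0,0,0],[-1,0,0,30,0,0,0]]'
python3 - <<'E'
from h import *
for n in("top","scene"):
    p,d=cap(n); W=pts(n,d); s=r.sense()["tcp_pos"]; print(s)
    for lo,hi in((.145,.175),(.125,.143)):
        a=(np.hypot(W[...,0]-.509,W[...,1]+.43)<.055)&(W[...,2]>lo)&(W[...,2]<hi)
        q=W[a]
        if len(q): print(n,lo,len(q),np.round((q.min(0)+q.max(0))/2,4),np.round(np.ptp(q,0),3))
    if n=="scene": save("g6",cv2.resize(p[80:230,50:250],(800,600)))
E
```

```text
time_s: 27.32
tcp_pos: [0.4176, 0.0165, 0.3857]
ee_rot: [[-1.0, 0.001, -0.004], [0.001, 1.0, -0.001], [0.004, -0.001, -1.0]]
wrist_force: [0.4, 0.3, -0.9]
gripper_width: 0.194
gripper_force: 30.0
time_s: 27.98
tcp_pos: [0.4696, -0.243, 0.3853]
ee_rot: [[-1.0, 0.001, -0.004], [0.001, 1.0, 0.001], [0.004, 0.001, -1.0]]
wrist_force: [-0.3, 0.6, 0.2]
gripper_width: 0.197
gripper_force: 30.0
time_s: 28.65
tcp_pos: [0.5077, -0.4328, 0.3842]
ee_rot: [[-1.0, 0.003, -0.004], [0.003, 1.0, 0.003], [0.004, 0.003, -1.0]]
wrist_force: [-0.6, 0.0, -0.6]
gripper_width: 0.194
gripper_force: 30.0
time_s: 29.23
tcp_pos: [0.5086, -0.4306, 0.3572]
ee_rot: [[-1.0, -0.0, -0.0], [-0.0, 1.0, -0.0], [0.0, -0.0, -1.0]]
wrist_force: [-0.1, 0.3, -0.8]
gripper_width: 0.199
gripper_force: 30.0
[ 0.50863863 -0.43072378  0.35756687]
top 0.145 102 [ 0.5018 -0.4302  0.1676] [0.07  0.057 0.014]
top 0.125 8 [ 0.476  -0.414   0.1329] [0.007 0.015 0.014]
[ 0.50862152 -0.4308483   0.3578091 ]
scene 0.145 230 [ 0.5101 -0.4306  0.1696] [0.084 0.082 0.01 ]
scene 0.125 112 [ 0.512  -0.4287  0.1338] [0.074 0.071 0.017]
```

View pics/g6.png

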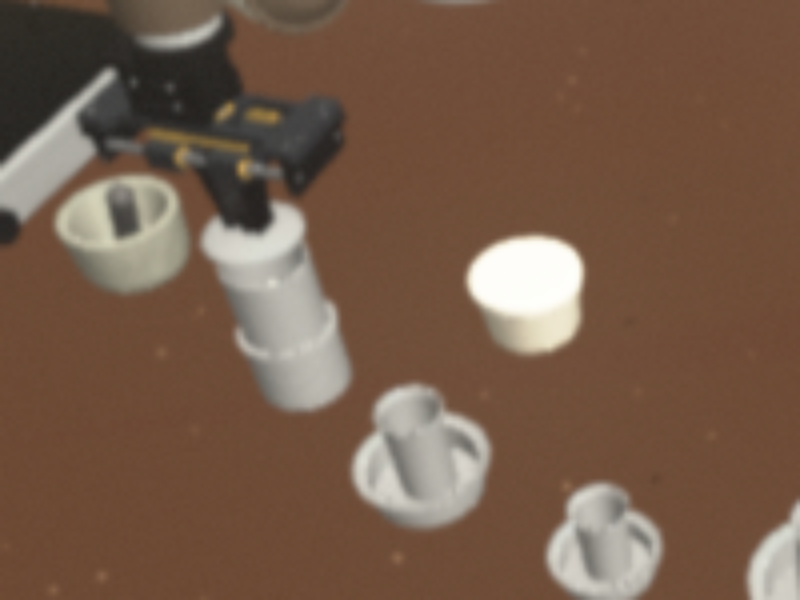

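The lid is centred over the filter mouth at crop (255,230), about 26 mm above its seat. Lowering.

```bash

python3 -m creep '[[-1,0,0,4,0,0,0],[-1,0,0,9,0,0,0],[-1,0,0,14,0,0,0],[-1,0,0,18,0,0,0],[-1,0,0,22,0,0,0],[-1,0,0,24,0,0,0],[-1,0,0,25,0,0,0],[-1,0,0,25,0,0,0]]'
python3 -m creep '[[-1,0,0,0.5,0,0,0],[-1,0,0,1,0,0,0],[-1,0,0,1,0,0,0],[-1,0,0,1,0,0,0]]'
```

```text
time_s: 30.0
tcp_pos: [0.5085, -0.4309, 0.3321]
ee_rot: [[-1.0, 0.0, -0.0], [0.0, 1.0, 0.0], [0.0, 0.0, -1.0]]
wrist_force: [0.0, 0.4, -0.8]
gripper_width: 0.197
gripper_force: 30.0
time_s: 30.33
tcp_pos: [0.5085, -0.431, 0.3318]
ee_rot: [[-1.0, 0.0, 0.001], [0.0, 1.0, -0.001], [-0.001, -0.001, -1.0]]
wrist_force: [-0.4, -0.2, 0.7]
gripper_width: 0.193
gripper_force: 30.0
```

Contact. I'll release slowly, then rise and look.

```bash

python3 -m creep '[[-0.6,0,0,0,0,0,0],[-0.4,0,0,0,0,0,0],[-0.2,0,0,0,0,0,0],[0,0,0,0,0,0,0],[0,0,0,0,0,0,0],[0,0,0,0,0,0,0]]'
python3 -m creep '[[0,0,0,-5,0,0,0],[0,0,0,-20,0,0,0],[0,0,0,-45,0,0,0],[0,0,0,-75,0,0,0],[0,0,0,-95,0,0,0],[0,0,0,-100,0,0,0]]'
python3 -m creep '[[0,60,80,0,0,0,0],[0,120,160,0,0,0,0],[0,120,160,0,0,0,0],[0,120,160,0,0,0,0],[0,120,160,0,0,0,0],[0,120,160,0,0,0,0],[0,120,160,0,0,0,0],[0,120,160,0,0,0,0]]'
python3 - <<'E'
from h import *
for n in("top","scene"):
    p,d=cap(n); W=pts(n,d)
    a=(np.hypot(W[...,0]-.509,W[...,1]+.43)<.06)&(W[...,2]>.13)&(W[...,2]<.153)
    q=W[a]; print(n,len(q),np.round((q.min(0)+q.max(0))/2,4),np.round(np.ptp(q,0),3))
    A=np.c_[q[:,:2]-q[:,:2].mean(0),np.ones(len(q))]; print(np.linalg.lstsq(A,q[:,2],rcond=None)[0])
    for t in("bowl","tub"):
        o=vision.cut_out(n,t)[0]; k=W[o["region"]&(d>0)]; k=k[k[:,2]>np.percentile(k[:,2],97)-.008]; print(t,np.round((k.max(0)+k.min(0))/2,3)[:2])
    save("g7"+n,cv2.resize(p[80:300,50:350],(800,587)))
print(r.sense()["tcp_pos"])
E
```

```text
time_s: 30.83
tcp_pos: [0.5084, -0.4309, 0.3311]
ee_rot: [[-1.0, 0.0, -0.0], [0.0, 1.0, 0.0], [0.0, 0.0, -1.0]]
wrist_force: [0.3, -1.3, -0.9]
gripper_width: 0.457
gripper_force: 0.0
time_s: 31.33
tcp_pos: [0.5086, -0.4313, 0.4367]
ee_rot: [[-1.0, -0.0, 0.007], [-0.0, 1.0, -0.005], [-0.007, -0.005, -1.0]]
wrist_force: [-0.1, -0.6, -0.1]
gripper_width: 0.501
gripper_force: 0.0
time_s: 32.0
tcp_pos: [0.3887, -0.2709, 0.4316]
ee_rot: [[-1.0, -0.0, 0.001], [-0.0, 1.0, -0.0], [-0.001, -0.0, -1.0]]
wrist_force: [1.0, -0.2, 0.5]
gripper_width: 0.498
gripper_force: 0.0
top 537 [ 0.5058 -0.4309  0.1427] [0.08  0.082 0.02 ]
[0.00221212 0.00508776 0.14348322]
bowl [0.579 0.277]Traceback (most recent call last):
  File "<stdin>", line 8, in <module>
IndexError: list index out of range
```

```bash
python3 - <<'E'
from h import *
p,d=cap("scene"); save("g8",cv2.resize(p[80:300,50:350],(800,587)))
E
```

```text
(no output)
```

View pics/g8.png

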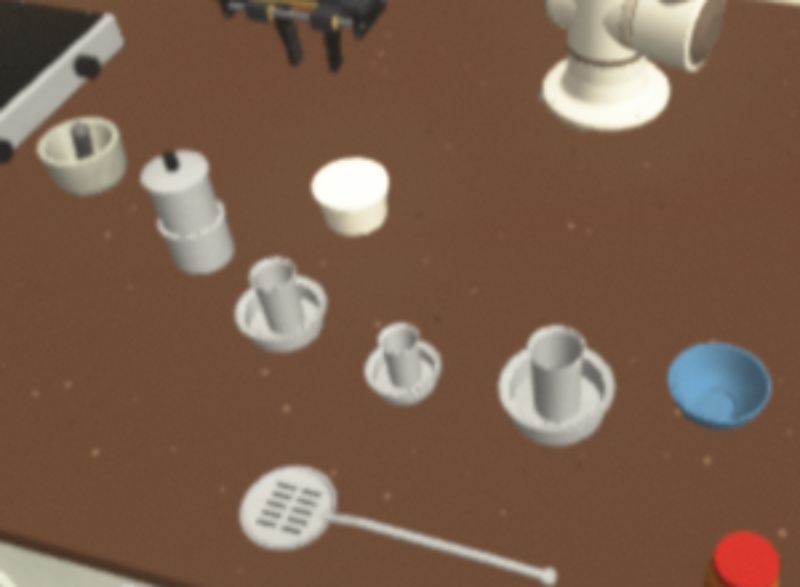

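The lid is seated flat at (175,170), with a measured tilt under 0.5°. All three tumblers are upright in their davaras, the bowl and tub haven't moved, and the robot is touching nothing.

```bash
python3 -c "
from station import r
print(r.finish_job())"
```

```text
the job is handed in; nothing more can be done
None
```

Job handed in at about 32 s: all three tumblers stand upright within about 3 mm of the middle of their own davaras, the lid sits flat on the coffee filter, and the bowl and tub were not touched.

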